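# Press the red boss home and ease the lever back

### The job

Take the white board with the raised red boss out of the rack and set it flat on the bed of the lever press, boss up and centred under the ram. Push the press lever down until the boss is fully home, then let the spring-loaded lever back up slowly, staying with it all the way to its top stop so that it never snaps back. Leave the board lying on the press bed, and leave the green board, the bottles and the pail as they are.

Things in the scene. Friction and masses are not known exactly. Their poses are not given: they have to be found in the camera images.
- sign: White wooden board 180 x 60 x 16 mm, 0.12 kg, at first on its long edge in a rack slot, boss face away from the robot. y: along the length, boss towards +y; z: along the 60 mm width, up in the rack; x: normal of the boss face. Origin: mid length and thickness, on the lower long edge. Pinch it by the upper edge in the rack, lay it down, retake it flat across its width at the plain -y end.
- boss_top (a point): Centre of the outer face of the red round boss, 40 mm in diameter, on the white board's +x face at y = 45 mm, z = 30 mm of its frame. At first the boss stands 14 mm out of the face; fully home 6 mm. Moves with the boss.
- boss (a joint): How far the boss has been pressed into the board: 0 m = standing proud as at the start, 0.008 m = fully home. It is a tight friction fit: about 20 N on the boss, and it stays where it is left.
- spare: Green wooden board without a boss, 180 x 60 x 16 mm, in the other slot of the rack; frame like the white board's. Leave it alone.
- rack: Fixed plywood rack, base 170 (x) x 200 (y) x 10 mm, origin under its middle. Two slots along y at x = -40 and +40 mm, 21 mm wide, between wooden cheeks at y = -80 and +80 mm (14 mm long, 10 mm thick) 34 mm above the table. A board stands on the base, its upper edge 70 mm above the table. Lift it straight up and out.
- press: Fixed lever press, origin on the table below the ram. Bed: flat grey plate 16 mm thick, x -50..100, y -65..65 mm. Blue hinge cheeks at x 58..92, |y| < 26 mm, 106 mm tall. The lever runs along -x over the bed; the board enters along +y, its length along y, the boss under the ram, its plain end sticking out to y = -135 mm, free to hold.
- bed_mark (a point): Point on top of the press bed (16 mm above the table) straight below where the ram comes down; axes as the press's. The boss belongs above it. With the lever up the ram's tip is about 75 mm above the table.
- lever_hinge (a point): Hinge axis of the lever, 70 mm in +x of the ram and 85 mm above the table; the axis runs along the press's y.
- lever (a joint): Angle of the press lever: 0 rad = up at its stop, held there by a spring (net about 0.45 N m, 1.0 N m at the bottom); grows as it is pushed down. The ram meets a proud boss at about 0.39 rad, and the boss is home at about 0.50; 0.58 is the lower stop. Hardly damped: let go, it snaps up.
- handle_top (a point): Middle of the top of the lever's black flat handle (110 x 36 x 18 mm), 175 mm from the hinge; moves with the lever. Lever up: about 164 mm above the table, sloping up to the tip by 0.25 rad; lever down: about 79 mm, sloping down as much. Push it down with closed fingers, up to about 20 N, following its arc.
- bottle_red: Red paint bottle, 58 mm in diameter, 160 mm tall, origin under its middle. Bystander.
- bottle_dark: Black paint bottle, 58 mm in diameter, 170 mm tall, origin under its middle. Bystander.
- pail: Small yellow lidded pail, 100 mm in diameter, 66 mm tall, origin under its middle. Bystander.
Not all that is in view belongs to the job. Of the things that look like the sign, the smaller one is meant.

How it is judged:
On the way, in this order (a step that is already met when the one before it is completed fails the run):
1. the white board lies flat on the press bed, boss up, proud and centred under the raised ram (angle between sign's own x axis and vertical below 0.08 rad and horizontal distance between boss_top and bed_mark below 0.015 m and z of sign in the frame of bed_mark between 0.004 and 0.013 m and value of joint boss below 0.004 m and value of joint lever below 0.1 rad), for 0.2 s.
2. the lever is down and the boss pressed home (value of joint lever above 0.42 rad and value of joint boss above 0.0065 m), for 0.1 s.
At the end, for the whole second after the job is handed in: The white board lies flat (within 0.08 rad) and still on the press bed, boss up and within 15 mm of the point under the ram; the boss is home (at least 6.5 of its 8 mm); the lever is up at its stop (within 0.04 rad) (angle between sign's own x axis and vertical below 0.08 rad and horizontal distance between boss_top and bed_mark below 0.015 m and z of sign in the frame of bed_mark between 0.004 and 0.013 m and value of joint boss above 0.0065 m and value of joint lever below 0.04 rad and linear speed of sign below 0.02 m/s); the robot touches nothing.
It fails at once if the lever springs back (rises faster than 0.8 rad/s, about 140 mm/s at the handle) (velocity of joint lever below -0.8 rad/s).
It fails at once if the red bottle is shifted by more than 20 mm or tipped (distance of bottle_red from where it was at the start of the episode above 0.02 m or angle between bottle_red's own z axis and vertical above 0.3 rad).
It fails at once if the black bottle is shifted by more than 20 mm or tipped (distance of bottle_dark from where it was at the start of the episode above 0.02 m or angle between bottle_dark's own z axis and vertical above 0.3 rad).
It fails at once if the yellow pail is shifted by more than 20 mm or tipped (distance of pail from where it was at the start of the episode above 0.02 m or angle between pail's own z axis and vertical above 0.3 rad).
It fails at once if the green board is shifted by more than 20 mm or tipped (distance of spare from where it was at the start of the episode above 0.02 m or angle between spare's own z axis and vertical above 0.3 rad).
It also fails if it takes over 72 s, if anything falls off the work surface, if the arm or the gripper's body presses on something with over 40 N, if the wrist force passes 120 N, or if a joint passes its speed limit or range.

### The arm

A 6-joint arm with a two-finger parallel gripper is mounted at the origin on the work surface. World frame = base frame: x ahead of the robot, y to its left, z up, the work surface at z = 0. Lengths are in m, angles in rad, forces in N, time in s.
With the tool pointing down it reaches from about 0.275 to 0.825 m from the base axis. Payload 4.9 kg.
Tool frame: the origin (TCP) lies midway between the tips of the shut fingers; the grasp point (between the pads) lies 19 mm behind it (grip_point_offset is the distance from the TCP to the grasp point, in m); z points along the fingers, y is the line along which they close (so a half turn about z gives the same grasp; the last joint's range is limited). The gripper opens to 85 mm and grips with 20 to 120 N. Pads are 22 mm wide; open, the fingers measure 114 mm over their backs; the gripper's body (76 mm by 85 mm) begins 54 mm behind the grasp point. The pads swing forward as they close: fully open they stand 13 mm farther back than shut.
Start: joints at [-1.376, 0.326, -0.193, 1.052, 0, 1.437], TCP at [0.178, -0.521, 0.231] pointing down, gripper open.
Joint ranges: [-2.65, 2.65], [-0.97, 1.79], [-1.3, 1.35], [-1.93, 2.1], [-1.47, 1.37], [-3.14, 3.14]. Speed limits (rad/s): [2.57, 2.57, 3.14, 3.14, 3.14, 3.14].

### API

Orientations are given as a rotation vector (axis times angle).
In Python, from cell import * gives the robot as it stands. Calls block until the motion is done:
- movep(position, orientation): joint-space move of the TCP to a pose.
- move_l(position, velocity=0.15, rot=None, until_force=None): straight line of the TCP; rot=None keeps the orientation; velocity is the mean speed in m/s. With until_force (N) it stops when the force on the tool has changed by that much, and returns True; else False.
- set_joints(angles): joint-space move.
- let_go() and grab(newtons=None): open the fingers fully, or close them until they stop; newtons is the grip in N (None keeps the last).
- sleep(seconds).
- ik(position, orientation): joint angles nearest the present ones, or None.
- get_state(): the state.
- grab_frame(name): name is "side" or "top"; returns a dict with "img" (480x640x3 uint8, red, green, blue), "fx", "fy", "cx", "cy" (pixels), "k1" (the pictures are not rectified: a ray, as slopes to the right and down, at radius r is drawn at 1 + k1 r^2 times it, then the intrinsics apply), "cam_to_world" (4x4, takes a point from camera to world coordinates). Camera axes: x right, y down, z forward; pixel columns grow to the right and rows downward; lengths in m; the calibration is good to about 2 mm. A picture is of the moment at which its call begins. There is no depth.
A pose or a line that the arm cannot do raises MotionError and nothing moves.
- sign_off(): hands the job in; it is judged then, once.
Trained networks look in the newest picture that a camera, given by its name, has taken for a name from the list of things; names that differ only in an ending like _2 or _b are one class to them, and where a whole thing is asked for, a point or a joint stands for the part that bears it (a point fixed in the world has none). Each returns a list of dicts, best first, with "score" (0 to 1); they miss things now and then, are a little off and sometimes report something else, mostly with a low value. They report only what shows in the picture. A call takes as long as a camera call. They do not tell look-alikes from the thing itself.
- spot_in(camera, name): "centre" ([column, row] in pixels, amid what is visible of it).
- silhouettes(camera, name): "mask" (480x640 bool, what is visible of it) and "centre" ([column, row] in pixels, amid what is visible of it).
- tip_of(camera, name): "centre" ([column, row] in pixels: a listed point, or the origin of a listed thing).
The state is a dict: "clock": time; "q": joint angles; "joint_velocities": joint speeds; "tau": joint torques, N m; "position": TCP position; "eef_rot": TCP orientation; "contact_force": force on the tool from outside, world axes, zero at the start; "wrist_torque": the same for the moment, N m; "finger_gap": opening from 0.0 (shut) to 1.0 (fully open); "grasp_force": force on a finger pad.
Only numpy, scipy, OpenCV 4.12 (cv2) and the standard library are available. Lean on these libraries where they do the work, as an engineer would, in place of code of your own. Each camera call takes 0.05 s, during which the arm holds its last target. There are 200 camera calls.

## Working session

There is one attempt and no reset: what is moved stays moved. The work goes in short steps, each a Python script; the robot and the scene stay as the last script left them, time stands still between calls to the robot, and variables do not carry over. Pictures are saved under pics/ and viewed, at most 10 in all, crops included, and the job is handed in when it is done.

```bash
mkdir -p pics; cat > h.py <<'E'
from cell import *
import numpy as np, cv2
from scipy.spatial.transform import Rotation as R
def und(f,px):
    K=np.array([[f['fx'],0,f['cx']],[0,f['fy'],f['cy']],[0,0,1.]])
    return cv2.undistortPoints(np.array(px,float).reshape(-1,1,2),K,np.array([f['k1'],0,0,0,0.])).reshape(-1,2)
def ray(f,px):
    u=und(f,px)[0]; T=np.array(f['cam_to_world']); d=T[:3,:3]@np.array([u[0],u[1],1]); return T[:3,3],d
def onz(f,px,z):
    o,d=ray(f,px); return o+d*(z-o[2])/d[2]
def tri(f1,p1,f2,p2):
    o1,d1=ray(f1,p1);o2,d2=ray(f2,p2)
    s=np.linalg.lstsq(np.c_[d1,-d2],o2-o1,rcond=None)[0]
    a=o1+d1*s[0];b=o2+d2*s[1]; return (a+b)/2,np.linalg.norm(a-b)
def proj(f,P):
    T=np.linalg.inv(np.array(f['cam_to_world'])); P=np.atleast_2d(P)@T[:3,:3].T+T[:3,3]
    s=P[:,:2]/P[:,2:]; s=s*(1+f['k1']*(s**2).sum(1,keepdims=True))
    return s*[f['fx'],f['fy']]+[f['cx'],f['cy']]
def save(f,n,crop=None,sc=1):
    im=f['img'][...,::-1]
    if crop: im=im[crop[1]:crop[3],crop[0]:crop[2]]
    cv2.imwrite('pics/'+n,cv2.resize(im,None,fx=sc,fy=sc))
E
python3 - <<'E'
from h import *
np.set_printoptions(precision=3,suppress=True)
F={c:grab_frame(c) for c in('top','side')}
for c in F: save(F[c],c+'0.png'); print(c,F[c]['cam_to_world'],F[c]['fx'],F[c]['k1'])
for n in ['sign','boss_top','spare','rack','press','bed_mark','lever_hinge','handle_top','bottle_red','bottle_dark','pail']:
    r={c:tip_of(c,n) for c in F}
    print(n,{c:[(np.round(d['centre'],1).tolist(),round(d['score'],2)) for d in r[c][:3]] for c in r})
    if r['top'] and r['side']:
        p,e=tri(F['top'],r['top'][0]['centre'],F['side'],r['side'][0]['centre']);print('   ',p,e)
E
```

```text
top [[-0.02  -0.985  0.172  0.371]
 [-1.     0.02  -0.007  0.006]
 [ 0.003 -0.173 -0.985  1.204]
 [ 0.     0.     0.     1.   ]] 458.27425323101545 -0.11163744968719697
side [[-0.961 -0.173  0.215  0.298]
 [-0.276  0.661 -0.698  0.874]
 [-0.021 -0.731 -0.683  0.941]
 [ 0.     0.     0.     1.   ]] 449.84621285196073 -0.04874065556891619
sign {'top': [([427.2, 213.8], 0.75), ([471.1, 332.9], 0.67)], 'side': [([432.8, 193.1], 0.84), ([332.7, 195.6], 0.56)]}
    [ 0.434 -0.211  0.203] 0.2990236181439305
boss_top {'top': [([420.1, 200.7], 0.53), ([481.1, 312.4], 0.4)], 'side': []}
spare {'top': [([424.3, 248.1], 0.73)], 'side': [([356.6, 200.2], 0.8)]}
    [ 0.531 -0.283  0.017] 0.0009942988553195333
rack {'top': [([426.3, 231.3], 0.71), ([234.5, 229.2], 0.39)], 'side': [([344.9, 196.5], 0.92), ([354.6, 201.4], 0.41)]}
    [ 0.574 -0.291  0.019] 0.0036700630239960784
press {'top': [([234.7, 229.1], 0.68)], 'side': [([289.6, 319.3], 0.83), ([320.6, 282.1], 0.75)]}
    [ 0.595  0.219 -0.005] 0.0027492474516346076
bed_mark {'top': [([233.0, 226.9], 0.6)], 'side': [([289.2, 313.7], 0.69)]}
    [0.596 0.22  0.019] 0.004982334633346477
lever_hinge {'top': [([226.7, 194.9], 0.58), ([235.3, 228.8], 0.5)], 'side': [([259.7, 292.5], 0.74), ([329.2, 402.4], 0.22)]}
    [0.666 0.225 0.087] 0.003844269871661878
handle_top {'top': [([222.0, 253.4], 0.92)], 'side': [([322.3, 281.7], 0.6)]}
    [0.505 0.218 0.166] 0.006224661889159647
bottle_red {'top': [([160.2, 203.8], 0.93), ([426.9, 249.3], 0.64)], 'side': [([231.6, 377.1], 0.97)]}
    [0.666 0.421 0.01 ] 0.0027197783674111535
bottle_dark {'top': [([159.6, 292.2], 0.91)], 'side': [([286.6, 321.2], 0.73), ([326.4, 402.2], 0.72)]}
    [0.474 0.364 0.208] 0.11356408148648887
pail {'top': [([360.0, 151.5], 0.7)], 'side': [([265.3, 219.8], 0.75)]}
    [ 0.799 -0.125  0.007] 0.010246370642080227
```

View pics/top0.png

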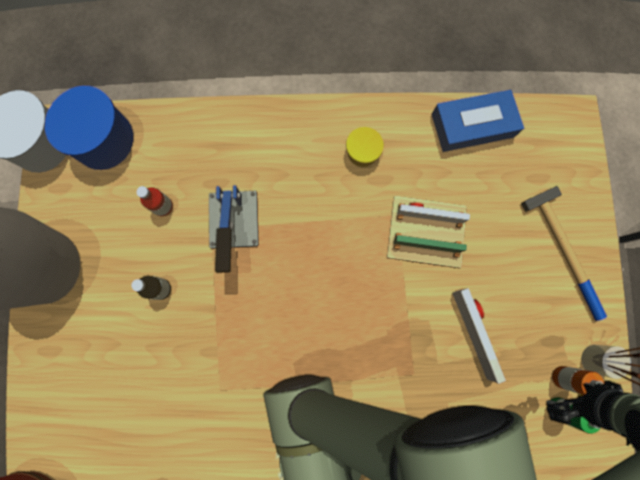

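View pics/side0.png

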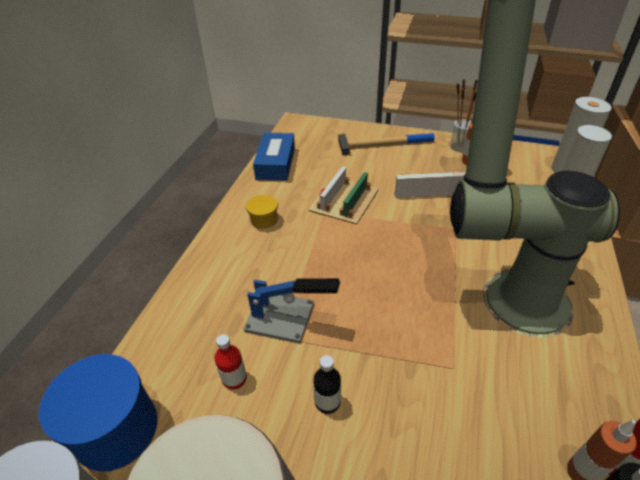

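The top view shows the white sign in the rack's far slot at about (434,213) with its red boss edge at (416,205). The green spare is at (430,243), the larger decoy board at (480,335) and the press at (234,220) with its handle at (223,250). The side view agrees: rack at (345,195), press at (285,310).

```bash
python3 - <<'E'
from h import *
np.set_printoptions(precision=3,suppress=True)
F={c:grab_frame(c) for c in('top','side')}
im=F['top']['img'][...,::-1]
a=cv2.resize(im[180:280,195:265],None,fx=5,fy=5,interpolation=cv2.INTER_CUBIC)
b=cv2.resize(im[185:285,380:470],None,fx=5,fy=5,interpolation=cv2.INTER_CUBIC)
cv2.imwrite('pics/z1.png',np.hstack([a,b]))
for n in ['sign','spare','rack']:
    for m in silhouettes('top',n)[:2]:
        r=cv2.minAreaRect(np.argwhere(m['mask'])[:,::-1].astype(np.float32)); bx=cv2.boxPoints(r)
        print(n,round(m['score'],2),np.array([onz(F['top'],p,.07 if n!='rack' else .01)[:2] for p in bx]).round(3).tolist())
# IK feasibility for tilted tool
def rot(phi,th): # tool z = cos/sin; tool y in board-normal direction
    r=np.array([np.cos(phi),np.sin(phi),0]);up=np.array([0,0,1.])
    z=np.sin(th)*r-np.cos(th)*up; y=np.cos(th)*r+np.sin(th)*up
    return R.from_matrix(np.c_[np.cross(y,z),y,z])
print(R.from_rotvec(get_state()['eef_rot']).as_matrix())
for x,yy in [(.45,-.03),(.55,-.03),(.62,-.03),(.5,0.0),(.45,-.2),(.6,-.1)]:
  phi=np.arctan2(yy,x)
  for s in (0,np.pi):
    o=[]
    for th in (0,35,55,72):
        q=ik([x,yy,.08],(rot(phi,np.radians(th))*R.from_euler('z',s)).as_rotvec()); o.append(None if q is None else np.round(q,2).tolist())
    print(x,yy,s,o)
E
```

```text
sign 0.74 [[0.412, -0.334], [0.431, -0.389], [0.194, -0.466], [0.178, -0.412]]
sign 0.68 [[0.614, -0.204], [0.655, -0.214], [0.615, -0.395], [0.574, -0.384]]
spare 0.59 [[0.536, -0.194], [0.565, -0.2], [0.534, -0.38], [0.505, -0.374]]
spare 0.32 [[0.638, -0.24], [0.647, -0.242], [0.641, -0.272], [0.632, -0.27]]
rack 0.71 [[0.51, -0.178], [0.679, -0.209], [0.647, -0.416], [0.478, -0.379]]
[[ 0.946  0.323  0.   ]
 [ 0.323 -0.946 -0.   ]
 [ 0.     0.    -1.   ]]
0.45 -0.03 0 [[-0.23, 0.32, -0.65, 0.6, 0.0, 1.41], [-0.34, 0.15, -1.28, -0.45, 0.15, 1.35], None, None]
0.45 -0.03 3.141592653589793 [[-0.23, 0.32, -0.65, 0.6, 0.0, -1.73], [-0.34, 0.15, -1.28, -0.45, 0.15, -1.79], None, None]
0.55 -0.03 0 [[-0.19, 0.47, -0.39, 0.7, 0.0, 1.44], [-0.25, 0.28, -1.06, -0.37, 0.11, 1.41], None, None]
0.55 -0.03 3.141592653589793 [[-0.19, 0.47, -0.39, 0.7, 0.0, -1.7], [-0.25, 0.28, -1.06, -0.37, 0.11, -1.73], None, None]
0.62 -0.03 0 [[-0.17, 0.58, -0.19, 0.79, 0.0, 1.45], [-0.21, 0.37, -0.89, -0.29, 0.09, 1.43], [-0.25, 0.6, -1.2, -1.18, 0.16, 1.46], None]
0.62 -0.03 3.141592653589793 [[-0.17, 0.58
[... 158 characters left out ...]
1.42], [-0.23, 0.22, -1.17, -0.42, 0.13, 1.38], None, None]
0.5 0.0 3.141592653589793 [[-0.15, 0.4, -0.53, 0.65, 0.0, -1.72], [-0.23, 0.22, -1.17, -0.42, 0.13, -1.76], None, None]
0.45 -0.2 0 [[-0.57, 0.39, -0.55, 0.64, 0.0, 1.42], [-0.65, 0.21, -1.19, -0.42, 0.13, 1.38], None, None]
0.45 -0.2 3.141592653589793 [[-0.57, 0.39, -0.55, 0.64, 0.0, -1.72], [-0.65, 0.21, -1.19, -0.42, 0.13, -1.76], None, None]
0.6 -0.1 0 [[-0.29, 0.56, -0.23, 0.78, 0.0, 1.45], [-0.34, 0.35, -0.92, -0.3, 0.1, 1.43], [-0.37, 0.61, -1.23, -1.22, 0.17, 1.45], None]
0.6 -0.1 3.141592653589793 [[-0.29, 0.56, -0.23, 0.78, 0.0, -1.69], [-0.34, 0.35, -0.92, -0.3, 0.1, -1.71], [-0.37, 0.61, -1.23, -1.22, 0.17, -1.69], None]
```

View pics/z1.png

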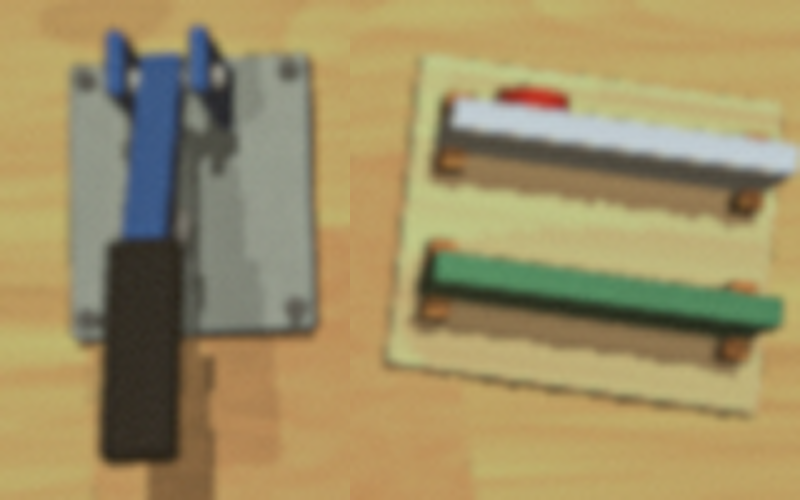

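The crop shows the press bed corners at about (72,65), (308,55), (315,330) and (75,340). The white board's top face runs from (453,112) to (795,160), with the boss at (535,98) on its far left side. Both are clean.

```bash
cat >> h.py <<'E'
def rot(phi,th,flip=False):
    r=np.array([np.cos(phi),np.sin(phi),0]);up=np.array([0,0,1.])
    z=np.sin(th)*r-np.cos(th)*up; y=np.cos(th)*r+np.sin(th)*up
    return (R.from_matrix(np.c_[np.cross(y,z),y,z])*R.from_euler('z',np.pi*flip)).as_rotvec()
E
python3 - <<'E'
from h import *
np.set_printoptions(precision=3,suppress=True)
f=grab_frame('top')
P=[onz(f,[195+x/5,180+y/5],.016)[:2] for x,y in [(72,65),(308,55),(315,330),(75,340)]]
print('bed',np.array(P), 'ctr',np.mean(P,0))
ey=(P[0]-P[1]+P[3]-P[2]);ex=(P[0]-P[3]+P[1]-P[2]);print('yaw',np.arctan2(-ey[0],ey[1]),np.arctan2(ex[1],ex[0]),np.linalg.norm(ex)/2,np.linalg.norm(ey)/2)
h=[onz(f,[195+x/5,180+y/5],z)[:2] for x,y,z in [(141,460,.178),(146,240,.15)]];print('handle',h)
W=[onz(f,[380+(x-350)/5,185+y/5],.07)[:2] for x,y in [(452,112),(795,160)]]
d=W[0]-W[1];print('sign',W,'mid',np.mean(W,0),np.linalg.norm(d),'yaw',np.arctan2(-d[0],d[1]))
for x,y in [(.66,.03),(.70,.03),(.74,.03)]:
  for z in (.05,.08,.11):
    print(x,y,z,[int(ik([x,y,z],rot(np.arctan2(y,x),np.radians(t))) is not None) for t in (0,35,45,55,60,65,70,75)])
E
```

```text
bed [[0.693 0.286]
 [0.695 0.158]
 [0.546 0.154]
 [0.543 0.281]] ctr [0.619 0.22 ]
yaw 0.02160769667076921 0.030213801641826896 0.14932671137305095 0.1272814831374745
handle [array([0.465, 0.213]), array([0.571, 0.217])]
sign [array([ 0.63 , -0.215]), array([ 0.602, -0.392])] mid [ 0.616 -0.303] 0.1787705876511905 yaw -0.1580656440226196
0.66 0.03 0.05 [1, 1, 1, 1, 1, 1, 1, 0]
0.66 0.03 0.08 [1, 1, 1, 1, 1, 1, 1, 0]
0.66 0.03 0.11 [1, 1, 1, 1, 1, 1, 1, 0]
0.7 0.03 0.05 [1, 1, 1, 1, 1, 1, 1, 0]
0.7 0.03 0.08 [1, 1, 1, 1, 1, 1, 1, 1]
0.7 0.03 0.11 [1, 1, 1, 1, 1, 1, 1, 1]
0.74 0.03 0.05 [1, 1, 1, 1, 1, 1, 1, 1]
0.74 0.03 0.08 [1, 1, 1, 1, 1, 1, 1, 1]
0.74 0.03 0.11 [1, 1, 1, 1, 1, 1, 1, 1]
```

```bash
python3 - <<'E'
from h import *
np.set_printoptions(precision=3,suppress=True)
yaw=-.158; p=np.array([.616,-.303])-.005*np.array([-np.sin(yaw),np.cos(yaw)])
o=rot(yaw,0)
movep([*p,.17],o); move_l([*p,.041],.15)
grab(60); print(get_state()['finger_gap'],get_state()['grasp_force'])
move_l([*p,.20],.12)
s=get_state();print(s['clock'],s['finger_gap'],s['grasp_force'],s['contact_force'],s['position'])
f=grab_frame('side');save(f,'lift.png',(200,80,520,320),2)
E
```

```text
0.1795370188602149 59.00543689727783
6.4083 0.17927914216039725 58.57138752937317 [ 0.647 -0.001 -1.099] [ 0.615 -0.308  0.199]
```

View pics/lift.png

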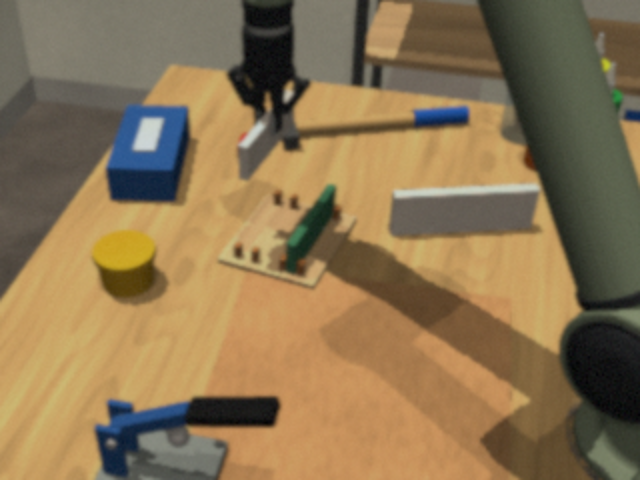

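The board is gripped level at (258,150) in the crop, and the green one is still in place at (312,225). Next I lay it down.

```bash
python3 - <<'E'
from h import *
np.set_printoptions(precision=3,suppress=True)
phi=.04; th=np.radians(35); r=np.array([np.cos(phi),np.sin(phi),0]); up=np.array([0,0,1.])
P=np.array([.74,.03,0])
t=P+.031*(-np.sin(th)*r+np.cos(th)*up)+.008*(np.cos(th)*r+np.sin(th)*up)
o=rot(phi,th)
movep(t+.09*up,o); print('hit',move_l(t+.004*up,.08)); print('hit',move_l(t-.006*up,.02,until_force=3))
print(get_state()['position']-t,get_state()['contact_force'])
let_go(); s=get_state(); print(s['finger_gap'],s['contact_force'])
p=np.array(s['position'])
move_l(p-.07*r+.003*up,.07); move_l(p-.09*r+.15*up,.2)
print(get_state()['clock'])
q=np.array(get_state()['position']); movep([.5,-.1,.25],rot(0,0))
F={c:grab_frame(c) for c in('top','side')}
a=cv2.resize(F['top']['img'][100:300,190:400,::-1],None,fx=2,fy=2);b=cv2.resize(F['side']['img'][150:350,190:370,::-1],None,fx=2,fy=2)
cv2.imwrite('pics/laid.png',np.hstack([a,b]))
for c in F:
  for n in('sign','boss_top'): print(c,n,[(np.round(d['centre'],1).tolist(),round(d['score'],2)) for d in tip_of(c,n)])
m=[m for m in silhouettes('top','sign')]
for k in m:
    bx=cv2.boxPoints(cv2.minAreaRect(np.argwhere(k['mask'])[:,::-1].astype(np.float32)));print(k['score'],bx.round(1).tolist(),[onz(F['top'],x,.016)[:2].round(3).tolist() for x in bx])
E
```

```text
hit False
hit True
[ 0.001 -0.     0.   ] [0.205 0.236 3.638]
1.004990867613228 [-0.554 -0.272 -1.215]
12.1167
top sign [([472.3, 332.9], 0.96), ([306.6, 175.1], 0.82)]
top boss_top [([480.3, 310.0], 0.5)]
side sign [([261.2, 257.9], 0.81), ([428.8, 195.9], 0.66), ([268.6, 263.9], 0.59)]
side boss_top [([264.0, 219.7], 0.71), ([357.6, 201.0], 0.67)]
0.73 [[268.79998779296875, 174.60000610351562], [336.29998779296875, 170.8000030517578], [337.5, 193.60000610351562], [270.1000061035156, 197.3000030517578]] [[0.741, 0.125], [0.747, -0.057], [0.684, -0.058], [0.677, 0.122]]
0.69 [[206.1999969482422, 185.3000030517578], [256.5, 183.0], [260.6000061035156, 271.29998779296875], [210.3000030517578, 273.6000061035156]] [[0.715, 0.295], [0.718, 0.159], [0.48, 0.147], [0.476, 0.279]]
0.46 [[133.0, 275.0], [170.0, 275.0], [170.0, 299.0], [133.0, 299.0]] [[0.475, 0.486], [0.474, 0.386], [0.411, 0.384], [0.412, 0.484]]
0.36 [[213.3000030517578, 271.8999938964844], [217.1999969482422, 189.39999389648438], [233.6999969482422, 190.1999969482422], [229.89999389648438, 272.70001220703125]] [[0.48, 0.271], [0.702, 0.265], [0.699, 0.22], [0.477, 0.228]]
```

View pics/laid.png

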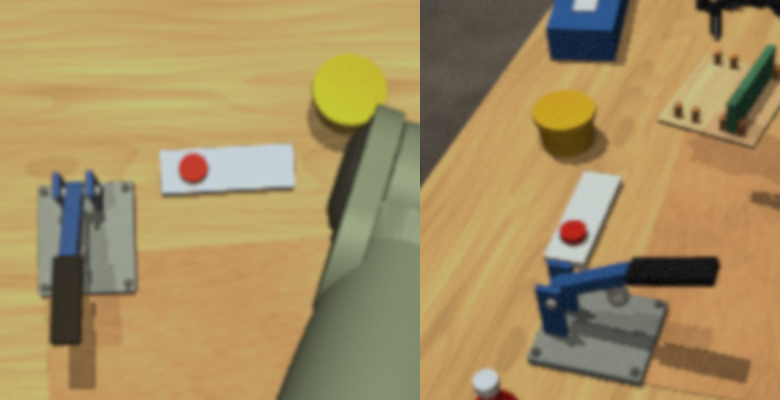

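The sign lies flat, boss up at crop (194,168), i.e. full-frame pixel (287,184). I retake it flat at the plain end.

```bash
python3 - <<'E'
from h import *
np.set_printoptions(precision=3,suppress=True)
f=grab_frame('top'); b=onz(f,[287,184],.03)
c=[onz(f,[190+x/2,100+y/2],.016)[:2] for x,y in [(160,150),(293,145),(295,184),(163,190)]]
ey=c[0]+c[3]-c[1]-c[2]; yaw=np.arctan2(-ey[0],ey[1]); ctr=np.mean(c,0)
print('boss',b,'ctr',ctr,'yaw',yaw)
u=np.array([-np.sin(yaw),np.cos(yaw)]); ctr=(ctr+b[:2]-.045*u)/2
g=ctr-.064*u; print('grip',g)
o=rot(yaw,0)
movep([*g,.15],o); print(move_l([*g,.0],.12,until_force=8))
print(get_state()['position'])
grab(80); s=get_state(); print(s['finger_gap'],s['grasp_force'],s['contact_force'])
move_l([*g,.11],.1); s=get_state(); print(s['clock'],s['finger_gap'],s['grasp_force'],s['contact_force'],s['wrist_torque'])
F={c:grab_frame(c) for c in('top','side')}
a=cv2.resize(F['top']['img'][100:300,190:400,::-1],None,fx=2,fy=2);b=cv2.resize(F['side']['img'][150:350,190:370,::-1],None,fx=2,fy=2)
cv2.imwrite('pics/held.png',np.hstack([a,b]))
open('g.txt','w').write(f'{g[0]} {g[1]} {yaw}')
E
```

```text
boss [0.709 0.076 0.03 ] ctr [0.713 0.031] yaw 0.02276457705281246
grip [ 0.713 -0.033]
False
[ 0.714 -0.033  0.001]
0.6712943423578679 86.56024932861328 [-0.334 -1.776  6.079]
17.4833 0.6779695069120207 85.79197883605957 [-0.627  0.409 -1.837] [-0.052 -0.    -0.001]
```

View pics/held.png

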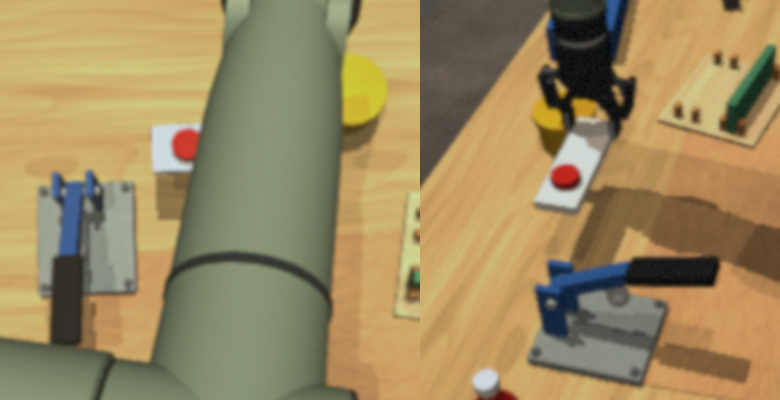

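The board is held level at the plain end; the boss is at side-crop (565,178). I insert it under the ram.

```bash
python3 - <<'E'
from h import *
np.set_printoptions(precision=3,suppress=True)
yaw=.025;u=np.array([-np.sin(yaw),np.cos(yaw)]);m=np.array([.595,.220]);g=m-.109*u
o=rot(yaw,0)
movep([*(g-.13*u),.06],o); move_l([*(g-.13*u),.026],.1)
print(move_l([*g,.026],.12,until_force=6))
print(move_l([*g,.012],.02,until_force=4)); s=get_state(); print(s['position'],s['contact_force'])
let_go(); move_l([*(g),.12],.15); 
movep([.42,.0,.30],rot(0,0)); print(get_state()['clock'])
F={c:grab_frame(c) for c in('top','side')}
a=cv2.resize(F['top']['img'][160:300,180:320,::-1],None,fx=2.8,fy=2.8);b=cv2.resize(F['side']['img'][220:360,220:360,::-1],None,fx=2.8,fy=2.8)
cv2.imwrite('pics/placed.png',np.hstack([a,b]))
for c in F:
  for n in('sign','boss_top','bed_mark','handle_top'): print(c,n,[(np.round(d['centre'],1).tolist(),round(d['score'],2)) for d in tip_of(c,n)[:3]], proj(F[c],[*m,.046]))
E
```

```text
False
True
[0.598 0.111 0.017] [-0.719 -1.254  5.859]
22.6833
top sign [([470.8, 331.6], 0.66), ([250.1, 216.2], 0.62), ([234.4, 226.1], 0.29)] [[231.16  226.131]]
top boss_top [([232.9, 225.1], 0.66), ([477.9, 309.1], 0.65)] [[231.16  226.131]]
top bed_mark [([235.3, 228.8], 0.82), ([427.3, 233.4], 0.52)] [[231.16  226.131]]
top handle_top [([218.2, 255.6], 0.62)] [[231.16  226.131]]
side sign [([280.0, 301.3], 0.84), ([430.0, 191.5], 0.82)] [[287.629 307.015]]
side boss_top [([290.5, 306.5], 0.62), ([284.8, 299.0], 0.37)] [[287.629 307.015]]
side bed_mark [([288.6, 315.4], 0.91)] [[287.629 307.015]]
side handle_top [([288.8, 318.7], 0.65), ([320.2, 281.7], 0.57)] [[287.629 307.015]]
```

View pics/placed.png

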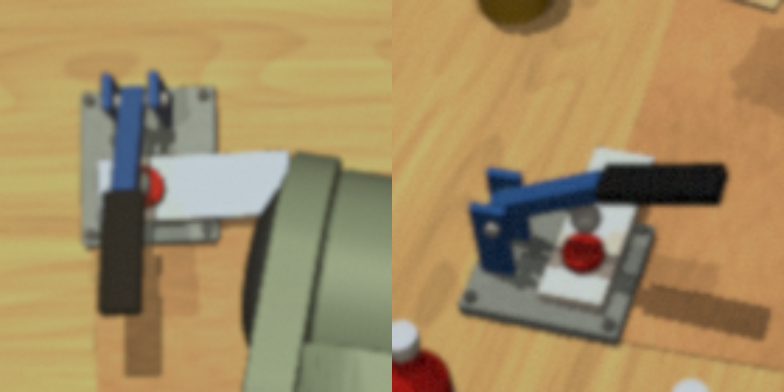

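The boss sits at side-crop (583,250) → pixel (288,309), against an expected (288,307), so it is centred under the ram. I press now, following the arc with the tool square to the handle.

```bash
cat > lev.py <<'E'
from h import *
np.set_printoptions(precision=3,suppress=True)
yaw=.025;ex=np.array([np.cos(yaw),np.sin(yaw),0]);up=np.array([0,0,1.])
H=np.array([.595,.220,.085])+.07*ex-.085*0*up
def pose(a,off=0):
    b=.466-a; t=-.25+a
    n=-np.sin(t)*ex+np.cos(t)*up
    return H-.176*np.cos(b)*ex+.176*np.sin(b)*up+off*n, rot(yaw,t)
E
python3 - <<'E'
from lev import *
grab(30)
p,o=pose(0,.05); movep(p,o)
p,_=pose(0,.012); move_l(p,.1)
p,_=pose(0,-.01); hit=move_l(p,.02,until_force=2)
s=get_state(); d=np.array(s['position'])-pose(0)[0]; off=d@(np.sin(.25)*ex+np.cos(.25)*up)
print('hit',hit,'d',d,'off',off,s['contact_force'],s['clock'])
for a in [.08,.16,.24,.32,.37,.40,.43,.46,.48,.50,.515,.53,.545]:
    p,o=pose(a,off); move_l(p,.05 if a<.38 else .03,rot=o)
    s=get_state(); f=np.array(s['contact_force']); print(a,f,(np.array(s['position'])-p)[[0,2]])
    if np.linalg.norm(f)>24: break
sleep(.2)
F=grab_frame('side'); save(F,'down.png',(220,220,360,360),3)
open('off.txt','w').write(f'{off} {a}'); print(get_state()['clock'])
E
```

```text
hit True d [-0.001  0.    -0.001] off -0.0014700380250699354 [-0.303 -0.469  2.414] 26.1833
0.08 [-0.645  0.3    3.655] [-0.     0.001]
0.16 [-1.069 -0.946  3.993] [0. 0.]
0.24 [-1.04  -0.164  4.891] [0. 0.]
0.32 [-2.265 -0.669  4.879] [0. 0.]
0.37 [-1.115 -0.612  5.185] [-0.  0.]
0.4 [-2.005 -1.039  8.99 ] [0.001 0.001]
0.43 [-3.685 -1.441  9.79 ] [0.001 0.001]
0.46 [-3.958 -0.03   9.638] [0.001 0.001]
0.48 [-3.903 -0.673 10.04 ] [0.001 0.001]
0.5 [-3.952 -0.463 10.596] [0.001 0.001]
0.515 [-8.163 -1.412 19.916] [0.001 0.002]
0.53 [-16.171  -3.398  35.991] [0.001 0.003]
30.5
```

View pics/down.png

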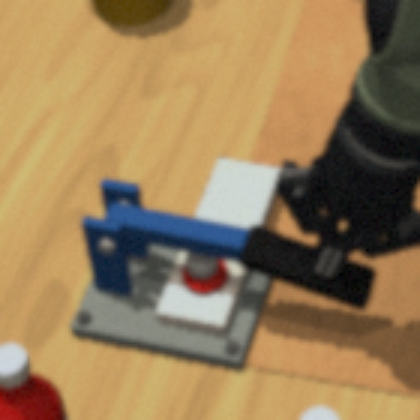

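The ram is on the boss at crop (205,275), the lever is down, and the force jumped past 0.50 rad, so the boss is home. I let the lever up slowly.

```bash
python3 - <<'E'
from lev import *
off,a0=map(float,open('off.txt').read().split())
for a in [.515,.49,.45,.40,.34,.28,.22,.16,.10,.05,.02,0]:
    p,o=pose(a,off); move_l(p,.02 if a>.48 or a<.06 else .035,rot=o)
    print(a,np.array(get_state()['contact_force'])[2].round(1),end=' | ')
p,_=pose(0,off+.012); move_l(p,.008); print(get_state()['contact_force'])
p,o=pose(0,.08); move_l(p,.1); movep([.42,0,.30],rot(0,0))
s=get_state(); print(s['clock'],s['contact_force'])
F={c:grab_frame(c) for c in('top','side')}
a=cv2.resize(F['top']['img'][160:300,180:320,::-1],None,fx=2.8,fy=2.8);b=cv2.resize(F['side']['img'][220:360,220:360,::-1],None,fx=2.8,fy=2.8)
cv2.imwrite('pics/final.png',np.hstack([a,b]))
E
```

```text
0.515 20.5 | 0.49 6.1 | 0.45 5.3 | 0.4 5.9 | 0.34 5.4 | 0.28 4.0 | 0.22 3.5 | 0.16 3.5 | 0.1 3.5 | 0.05 2.9 | 0.02 4.0 | 0 3.1 | [-0.783  0.401 -0.482]
38.9667 [0.948 0.513 0.662]
```

View pics/final.png

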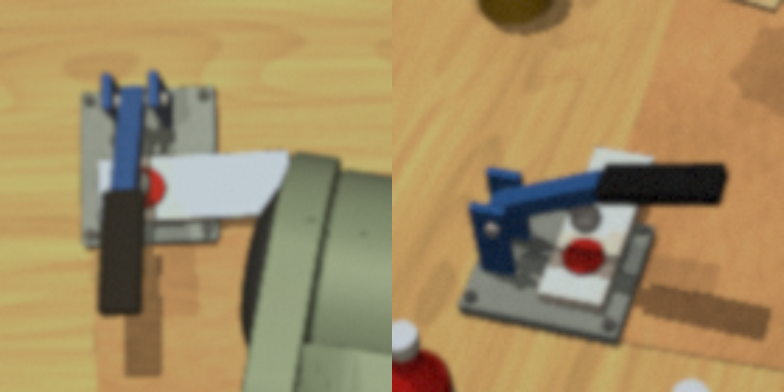

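The lever is back at its stop and the board hasn't moved. The boss is now low at crop (583,256), and the arm is clear.

```bash
python3 -c "
from cell import *
print(sign_off())"
```

```text
the job is handed in; nothing more can be done
None
```

I handed the job in at about 39 s on the robot's clock, with the white board flat on the press bed, the boss pressed home and the lever followed back up to its top stop. The last picture agrees, though the hand-in returned no verdict.

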